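Seal a pot in the hand lever lid press

TASK

The pot on the table to the left of the blue hand press has its blue lid standing proud: stand it in the press's nest between the white studs and let go of it, then swing the lever down to its stop so that the pad pushes the lid home, and let the lever go back up. Then put the sealed pot upright in the white tray. Never tip it over, and do not shift the tray or push about the finished pot or the roll of labels.

Things in the scene. Friction and masses are not known exactly. Their poses are not given: they have to be found in the camera images.
- press: blue bench press, fixed to the table, base plate 235x130x10 mm. Origin: on the table right below the centre of the nest. Its x axis points from the nest to the lever's hinge (away from the robot at yaw 0), y along the T-bar, z up. The plate runs from x = -75 to +160 mm, y = +-65 mm. Two upright cheeks (x 93 to 137 mm, y +-28 mm, up to z = 122 mm) carry the hinge
- nest (a point): centre of the nest's steel disc, on its top (12 mm above the table), where the centre of the pot's underside belongs. Four white studs 9.5 mm high and 9 mm thick stand round it at 37.5 mm radius in the four diagonal directions, leaving 5 mm play round the pot. Axes as the press
- press_hinge (a point): middle of the lever's hinge axis: 110 mm behind the nest centre (press x), 105 mm above the table; the hinge axis runs along the press's y
- lever_bar (a point): middle of the T-bar at the lever's free end, 200 mm from the hinge axis. Round bar, 160 mm long along the press's y, with 16 mm thick black rubber grips from 16 to 78 mm either side of the middle and red end caps. At rest it is above the hinge (18 mm farther back, 304 mm above the table); at the stop it is 90 mm in front of the nest centre, 105 mm above the table
- press_lever (a joint): lever angle, rad: 0 = up, at rest, held by a spring; grows as the bar swings towards the robot and down; 1.66 = down at its stop, lever level. About 8 N at the bar, 13 N when the pad pushes the lid; the damped spring takes it back up in a few seconds when let go
- press_pad: white spring-backed round pad, 60 mm in diameter, under the lever 110 mm from the hinge; at the stop it lies level above the nest, its face 80 mm above the table. Origin: on the hinge axis, turns with the lever
- pot: round white pot with a green band and a blue lid with a white top, its red neck showing below the lid; straight wall 56 mm in diameter up to 54 mm height. 0.26 kg. Origin: centre of its underside, z up. With the lid proud it is 73 mm high, with the lid home 68 mm. Grip it round the wall, fingertips about 20 mm above its foot (lower, the lid may touch the palm)
- pot_lid (a joint): how far the pot's blue lid (54 mm in diameter, 14 mm high) is pushed down, m: 0 = proud, 5 mm gap above the wall; 0.005 = fully home. It is stiff (8 N) and stays where it is left; the press brings it home
- tray: open white tray 280x200 mm, 50 mm high, sloping walls, loose on the table to the right of the press. Origin: centre of its underside; x along its length. Its flat floor is 240x160 mm and 2 mm thick
- pot_done: finished pot of the same make, lid home, standing in the far half of the tray; a bystander. Origin: centre of its underside
- label_roll: white roll of labels, 68 mm in diameter, 50 mm high, standing on the table on the left; a bystander. Origin: centre of its underside
Not all that is in view belongs to the job. What is shaped like the pot but yellow is not meant.

How it is judged:
On the way, in this order (a step that is already met when the one before it is completed fails the run):
1. the pot stands upright in the nest, between the studs, let go, with the lever still up (horizontal distance between pot and nest below 0.01 m and z of pot in the frame of nest below 0.003 m and angle between pot's own z axis and vertical below 0.12 rad and contact force between the fingers and pot below 0.3 N and value of joint press_lever below 0.3 rad), for 0.2 s.
2. the lever is at its stop and the pad presses the pot's lid home in the nest (value of joint press_lever above 1.58 rad and value of joint pot_lid above 0.0035 m and contact force between press_pad and pot above 1 N and horizontal distance between pot and nest below 0.012 m), for 0.1 s.
3. the lever is back up at rest and the pot still stands in the nest (horizontal distance between pot and nest below 0.01 m and z of pot in the frame of nest below 0.003 m and angle between pot's own z axis and vertical below 0.12 rad and value of joint press_lever below 0.08 rad), for 0.2 s.
At the end, for the whole second after the job is handed in: The pot stands at rest upright (within 0.12 rad) on the floor of the tray (its origin within 120 mm along and 80 mm across of the tray's centre, at most 12 mm above the tray's underside), its lid pushed down at least 3.5 mm, and the lever is back up within 0.08 rad of rest (value of joint pot_lid above 0.0035 m and value of joint press_lever below 0.08 rad and angle between pot's own z axis and vertical below 0.12 rad and x of pot in the frame of tray between -0.12 and 0.12 m and y of pot in the frame of tray between -0.08 and 0.08 m and z of pot in the frame of tray below 0.012 m and linear speed of pot below 0.02 m/s); the robot touches nothing.
It fails at once if the pot is tipped over (more than 0.6 rad) (angle between pot's own z axis and vertical above 0.6 rad).
It fails at once if the tray is shifted by more than 40 mm (distance of tray from where it was at the start of the episode above 0.04 m).
It fails at once if the finished pot is pushed more than 30 mm or tipped over (distance of pot_done from where it was at the start of the episode above 0.03 m or angle between pot_done's own z axis and vertical above 0.6 rad).
It fails at once if the label roll is pushed more than 30 mm (distance of label_roll from where it was at the start of the episode above 0.03 m).
It also fails if it takes over 72 s, if anything falls off the work surface, if the arm or the gripper's body presses on something with over 40 N, if the wrist force passes 120 N, or if a joint passes its speed limit or range.

ROBOT

A 6-joint arm with a two-finger parallel gripper is mounted at the origin on a cart in front of the work surface, level with it; the furniture and walls round the work are solid. World frame = base frame: x ahead of the robot, y to its left, z up, the work surface at z = 0. Lengths are in m, angles in rad, forces in N, time in s.
With the tool pointing down it reaches from about 0.25 to 0.775 m from the base axis. Payload 4 kg.
Tool frame: the origin (TCP) lies midway between the tips of the shut fingers; the grasp point (between the pads) lies 19 mm behind it; z points along the fingers, y is the line along which they close (so a half turn about z gives the same grasp; the last joint's range is limited). The gripper opens to 94 mm and grips with 3 to 60 N. Pads are 16 mm wide; open, the fingers measure 119 mm over their backs; the gripper's body (75 mm by 177 mm) begins 78 mm behind the grasp point.
Start: joints at [-1.445, 0.087, 1.371, -0, 1.684, -0.103], TCP at [0.125, -0.536, 0.206] pointing down, gripper open.
Joint ranges: [-3.1, 3.1], [-0.76, 2.03], [0.27, 2.55], [-1.08, 4.22], [0.17, 2.65], [-2.57, 2.57]. Speed limits (rad/s): [2.79, 2.79, 3.14, 3.14, 3.14, 3.14].

INTERFACE

Orientations are given as [roll, pitch, yaw] about the fixed x, y, z axes, in that order (R = Rz(yaw) Ry(pitch) Rx(roll)).
In Python, from bench import robot gives the robot as it stands. The module is installed in compiled form; this text tells all that it offers.
- The arm moves only by the tool arm_command, never from a script. Its argument "targets" is a list of rows, each a list of 4 numbers: the shift along the world's x, y, z as a fraction of full scale, then the turn about the world's z as a fraction of full scale. A call has 1 to 8 rows; each row is the pose to reach, as a shift and turn from the pose commanded when the call began; what a row does not reach only later rows make up. Full scale, the value 1, is 0.5 m for a shift and 120 degrees for a turn. A row lasts 1/12 s, in which the tool goes at most 41.7 mm and 7.16 degrees, less where a joint would pass 70% of its speed; a pose out of reach is approached as far as the arm can. A call with a number of a shift or a turn outside -1 to 1 is refused whole. A call with a gripper value outside its range is refused whole. "claw" is the closure, from 0 (fully open) to 1 (shut), set as the call begins (left out, the last holds). The fingers move at their own pace and stop on an object; the grip force is fixed at half the most. Time passes only in rows, so rows that repeat a pose let the fingers close. It gives the time, the measured TCP pose, the force, the opening and the grip force at its end, in the units of the state.
- robot.get_obs(): the state, without advancing time (a new reading comes with each control period).
- robot.snapshot(name): name is "scene" or "top"; returns the picture (384x512x3 uint8, red, green, blue); there is no depth.
- robot.camera_info(name): a dict with "vfov" (degrees; the focal length in pixels is half the picture's height over the tangent of half this angle, whatever the lens; pixels are square), "cx", "cy" (the principal point, pixels), "k1" (the pictures are not rectified: a ray, as slopes to the right and down, at radius r is drawn at 1 + k1 r^2 times it, then the intrinsics apply), "extrinsics" (4x4, takes a point from camera to world coordinates). Camera axes: x right, y up, looking along -z (the intrinsics and any distortion apply to the point x, -y, -z); pixel columns grow to the right and rows downward; lengths in m; the calibration is good to about 2 mm. A picture is of the moment at which its call begins. camera_info takes no time and is no camera call.
- robot.close_job(): hands the job in; it is judged then, once.
The state is a dict: "time": time; "joint_positions": joint angles; "qvel": joint speeds; "joint_torque": joint torques, N m; "tool_pos": TCP position; "ee_rot": TCP orientation; "wrist_force": force on the tool from outside, world axes, zero at the start; "wrist_torque": the same for the moment, N m; "width": finger opening in m; "finger_force": force on a finger pad.
Only numpy, scipy, OpenCV 4.12 (cv2) and the standard library are available. Lean on these libraries where they do the work, as an engineer would, in place of code of your own. Each camera call takes 0.05 s, during which the arm holds its last target. There are 200 camera calls.

## Working session

There is one attempt and no reset: what is moved stays moved. The work goes in short steps, Python scripts to look and compute and a tool call to move; the robot and the scene stay as the last step left them, time stands still between calls to the robot, and variables do not carry over. Pictures are saved under pics/ and viewed, at most 10 in all, crops included, and the job is handed in when it is done.

Besides the shell and the picture viewer there is one more tool, called as name([rows], argument=value, ...), one row to a line, values as JSON. arm_command: Moves the arm, as the interface text tells. Shift numbers are shares of 0.5 m and turn numbers shares of 120 degrees, none past 1 either way. Its arguments: {"type":"object","properties":{"targets":{"type":"array"},"claw":{"type":"number"}},"required":["targets"]}

```bash
mkdir -p pics; cat > h.py <<'E'
import numpy as np, cv2
from bench import robot
def info(n):
    c=robot.camera_info(n); f=192/np.tan(np.radians(c['vfov'])/2); return c,f,np.array(c['extrinsics'])
def ray(n,u,v):
    c,f,E=info(n)
    K=np.array([[f,0,c['cx']],[0,f,c['cy']],[0,0,1]])
    x,y=cv2.undistortPoints(np.array([[[u,v]]],float),K,np.array([c['k1'],0,0,0.]))[0,0]
    d=E[:3,:3]@np.array([x,-y,-1]); return E[:3,3],d
def onplane(n,u,v,z):
    o,d=ray(n,u,v); return o+d*(z-o[2])/d[2]
def proj(n,p):
    c,f,E=info(n); q=E[:3,:3].T@(np.array(p)-E[:3,3]); x,y=q[0]/-q[2],-q[1]/-q[2]
    s=1+c['k1']*(x*x+y*y); return np.array([c['cx']+f*x*s,c['cy']+f*y*s])
def shot(n,fn):
    im=robot.snapshot(n)[:,:,::-1].copy(); cv2.imwrite('pics/'+fn,im); return im
E
python3 - <<'E'
from h import *
for n in('scene','top'):
    shot(n,n+'0.png'); c,f,E=info(n); print(n,f,c['cx'],c['cy'],c['k1'],E.round(3).tolist())
o=robot.get_obs(); print(o['time'],o['tool_pos'],o['ee_rot'],o['width'])
E
```

```text
scene 355.74806100121543 254.72298531652453 187.32171455312138 0.023049829994497274 [[-0.871, 0.301, -0.388, 0.113], [-0.491, -0.548, 0.678, 0.691], [-0.009, 0.781, 0.625, 0.839], [0.0, 0.0, 0.0, 1.0]]
top 422.60627931146774 260.3716823744414 190.0029953555558 -0.0468721065347383 [[0.008, 0.999, -0.052, 0.435], [-1.0, 0.007, -0.014, -0.02], [-0.014, 0.053, 0.999, 1.248], [0.0, 0.0, 0.0, 1.0]]
0.1 [ 0.12467625 -0.5351711   0.2044111 ] [-3.13957090e+00 -1.92229115e-04  2.28809172e-01] 0.09441143057929685
```

View pics/scene0.png

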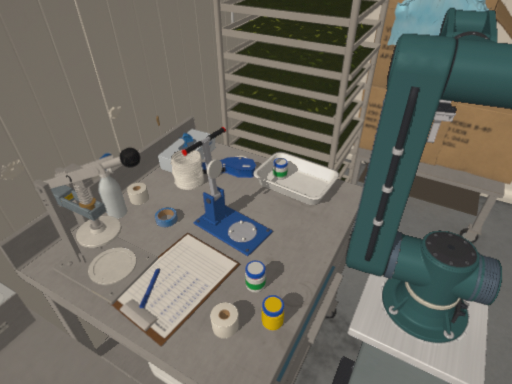

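View pics/top0.png

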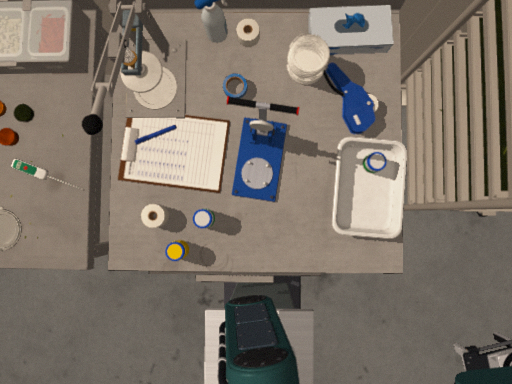

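Pot candidates in the top view are (203,218) with a white top, blue lid and green band, (176,251) yellow, and (375,162) the finished pot already in the tray. The first fits: it stands on the table left of the press. I'll confirm it in an enlarged crop and measure.

```bash
python3 - <<'E'
from h import *
t=cv2.imread('pics/top0.png'); s=cv2.imread('pics/scene0.png')
a=cv2.resize(t[130:270,130:300],None,fx=3,fy=3,interpolation=cv2.INTER_CUBIC)
b=cv2.resize(s[205:335,205:295],(290,420),interpolation=cv2.INTER_CUBIC)
cv2.imwrite('pics/crop.png',np.hstack([a,b]))
hsv=cv2.cvtColor(t,cv2.COLOR_BGR2HSV)
blue=cv2.inRange(hsv,(100,120,40),(125,255,255))
cs,_=cv2.findContours(blue,cv2.RETR_EXTERNAL,cv2.CHAIN_APPROX_NONE)
for c in cs:
    if cv2.contourArea(c)>100:
        (u,v),r=cv2.minEnclosingCircle(c); print('blue',cv2.contourArea(c),(u,v),r,onplane('top',u,v,.07).round(4))
        if cv2.contourArea(c)>2000:
            R=cv2.minAreaRect(c); print(R); print([onplane('top',*p,.01).round(4).tolist() for p in cv2.boxPoints(R)])
# inner contours in blue (disc)
cs,h=cv2.findContours(blue,cv2.RETR_CCOMP,cv2.CHAIN_APPROX_NONE)
for c,hh in zip(cs,h[0]):
    if hh[3]>=0 and cv2.contourArea(c)>60:
        e=cv2.fitEllipse(c); print('hole',cv2.contourArea(c),e,onplane('top',*e[0],.012).round(4),onplane('top',*e[0],.073).round(4))
red=cv2.inRange(hsv,(0,150,90),(8,255,255))|cv2.inRange(hsv,(172,150,90),(180,255,255))
cs,_=cv2.findContours(red,cv2.RETR_EXTERNAL,cv2.CHAIN_APPROX_NONE)
for c in cs:
    if 8<cv2.contourArea(c): 
        m=c.mean(0)[0]; print('red',cv2.contourArea(c),m,onplane('top',*m,.304).round(4))
E
```

```text
blue 257.0 (202.0, 218.0625) 9.467354774475098 [0.4178 0.1592 0.07  ]
blue 2940.0 (258.5, 159.0) 43.90055465698242 [0.5844 0.0028 0.07  ]
((258.8634948730469, 159.03109741210938), (43.409584045410156, 78.18923950195312), 8.972626686096191)
[[0.4874, 0.083, 0.01], [0.717, 0.0495, 0.01], [0.6973, -0.0777, 0.01], [0.4685, -0.043, 0.01]]
blue 1504.0 (346.0, 97.5) 37.61990737915039 [ 0.7611 -0.2433  0.07  ]
blue 162.0 (353.3638610839844, 21.641361236572266) 10.894619941711426 [ 0.9834 -0.2664  0.07  ]
hole 220.5 ((201.74107360839844, 218.31570434570312), (16.54871368408203, 17.1151065826416), 173.61790466308594) [0.4162 0.1688 0.012 ] [0.4172 0.1595 0.073 ]
hole 855.0 ((256.5751647949219, 172.79237365722656), (32.95606231689453, 33.11851119995117), 116.40176391601562) [0.551  0.0093 0.012 ] [0.5453 0.0079 0.073 ]
hole 72.0 ((356.45697021484375, 119.32682800292969), (6.956750392913818, 13.83036994934082), 153.4183349609375) [ 0.7117 -0.2848  0.012 ] [ 0.6981 -0.2717  0.073 ]
```

View pics/crop.png

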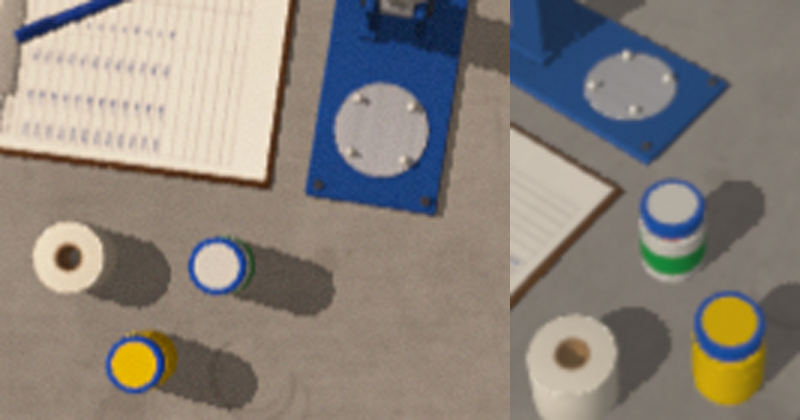

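The crop confirms the pot: white top, blue lid and green band at (203,218). The four studs show on the nest disc, and the roll at (153,215) and the yellow pot are close by. Next I'll cross-check with the scene view and measure the T-bar, tray and roll.

```bash
python3 - <<'E'
from h import *
t=cv2.imread('pics/top0.png'); s=cv2.imread('pics/scene0.png')
H={n:cv2.cvtColor(i,cv2.COLOR_BGR2HSV) for n,i in(('top',t),('scene',s))}
hs=H['scene']; blue=cv2.inRange(hs,(100,120,40),(125,255,255))
cs,h=cv2.findContours(blue,cv2.RETR_CCOMP,cv2.CHAIN_APPROX_NONE)
for c,hh in zip(cs,h[0]):
    if hh[3]>=0 and cv2.contourArea(c)>60:
        e=cv2.fitEllipse(c); print('scene hole',cv2.contourArea(c),e,onplane('scene',*e[0],.012).round(4),onplane('scene',*e[0],.073).round(4),onplane('scene',*e[0],.068).round(4))
for n in H:
    red=cv2.inRange(H[n],(0,130,70),(9,255,255))|cv2.inRange(H[n],(170,130,70),(180,255,255))
    for c in cv2.findContours(red,cv2.RETR_EXTERNAL,cv2.CHAIN_APPROX_NONE)[0]:
        m=c.mean(0)[0]
        if len(c)>4: print(n,'red',len(c),m,onplane(n,*m,.304).round(3))
# tray + done pot + roll in top
w=cv2.inRange(H['top'],(0,0,165),(180,60,255))
for c in cv2.findContours(w,cv2.RETR_EXTERNAL,cv2.CHAIN_APPROX_NONE)[0]:
    if cv2.contourArea(c)>150:
        R=cv2.minAreaRect(c); print('white',cv2.contourArea(c),R,onplane('top',*R[0],.05).round(3))
# studs
g=t[155:192,238:276].astype(int).sum(2)
m=(g>np.percentile(g,97)).astype('uint8'); n,l,st,ce=cv2.connectedComponentsWithStats(m)
for i in range(1,n): print('stud',st[i,4],ce[i]+[238,155],onplane('top',*(ce[i]+[238,155]),.0215).round(4))
print('pred bar', proj('top',(.678,-.009,.304)),proj('scene',(.678,-.009,.304)))
E
```

```text
scene hole 554.0 ((241.96148681640625, 231.285888671875), (23.265527725219727, 30.443124771118164), 85.65080261230469) [0.5507 0.0116 0.012 ] [0.5184 0.0617 0.073 ] [0.521  0.0576 0.068 ]
top red 8 [ 25.125 167.5  ] [0.533 0.534 0.304]
top red 13 [  5.84615385 142.30769231] [0.591 0.583 0.304]
top red 5 [  0.6 138.2] [0.601 0.596 0.304]
top red 14 [  1.85714286 131.64285714] [0.616 0.594 0.304]
top red 27 [  7.25925926 130.74074074] [0.618 0.581 0.304]
top red 15 [297.2        110.26666667] [ 0.666 -0.088  0.304]
top red 16 [227.4375  99.5   ] [0.69  0.07  0.304]
scene red 14 [184.         152.14285714] [0.691 0.07  0.304]
scene red 8 [223.75 128.5 ] [ 0.667 -0.093  0.304]
white 1021.5 ((213.894287109375, 346.49798583984375), (19.188758850097656, 73.37104797363281), 1.1017061471939087) [0.057 0.124 0.05 ]
white 157.5 ((202.0, 218.0), (14.0, 14.0), 90.0) [0.418 0.162 0.05 ]
white 424.5 ((151.5, 215.5), (23.0, 23.0), 90.0) [0.423 0.307 0.05 ]
white 624.5 ((256.5, 173.0), (28.0, 29.0), 90.0) [0.547 0.009 0.05 ]
white 4162.0 ((368.79693603515625, 186.8426513671875), (70.53457641601562, 9
[... 682 characters left out ...]
0.0344 0.0215]
stud 6 [266.16666667 164.83333333] [ 0.5735 -0.0187  0.0215]
stud 4 [243.25 170.5 ] [0.5565 0.048  0.0215]
stud 1 [261. 178.] [ 0.5349 -0.0039  0.0215]
stud 8 [244.75  179.625] [0.5299 0.0434 0.0215]
stud 1 [251. 179.] [0.5318 0.0252 0.0215]
stud 1 [258. 181.] [0.5261 0.0047 0.0215]
stud 6 [263.16666667 182.83333333] [ 0.5209 -0.0104  0.0215]
stud 1 [268. 181.] [ 0.5263 -0.0244  0.0215]
stud 3 [258.66666667 185.        ] [0.5145 0.0027 0.0215]
stud 1 [250. 185.] [0.5143 0.0279 0.0215]
stud 1 [256. 185.] [0.5144 0.0105 0.0215]
stud 2 [262.5 186. ] [ 0.5116 -0.0085  0.0215]
stud 1 [256. 187.] [0.5086 0.0104 0.0215]
pred bar [262.16230426 104.9811853 ] [204.65330398 140.25138718]
```

arm_command([
  [0.26,0.62,-0.05,-0.18],
  [0.26,0.62,-0.05,-0.18],
  [0.26,0.62,-0.05,-0.18],
  [0.26,0.62,-0.05,-0.18],
  [0.26,0.62,-0.05,-0.18],
  [0.26,0.62,-0.05,-0.18],
  [0.26,0.62,-0.05,-0.18],
  [0.26,0.62,-0.05,-0.18],
], claw=0)

```text
time: 0.77
tool_pos: [0.2533, -0.2271, 0.1802]
ee_rot: [-3.141, -0.0, -0.149]
wrist_force: [0.6, -0.4, 0.1]
width: 0.094
finger_force: 0.0
```

```bash
python3 - <<'E'
from h import *
print(onplane('scene',255.6,268.1,.073), proj('scene',(.4172,.1595,.073)))
t=cv2.imread('pics/top0.png');y=cv2.inRange(cv2.cvtColor(t,cv2.COLOR_BGR2HSV),(20,150,120),(32,255,255))
c=max(cv2.findContours(y,0,1)[0],key=cv2.contourArea);print(onplane('top',*cv2.minEnclosingCircle(c)[0],.07))
print(robot.get_obs()['time'],robot.get_obs()['tool_pos'],robot.get_obs()['ee_rot'])
E
```

```text
[0.41589083 0.16127836 0.073     ] [255.49857749 267.44457416]
[0.32519023 0.23593914 0.07      ]
0.7667 [ 0.25326156 -0.22709095  0.18017681] [-3.14134433e+00 -3.23454251e-05 -1.49432304e-01]
```

arm_command([
  [0.324,0.772,-0.08,0],
  [0.324,0.772,-0.08,0],
  [0.324,0.772,-0.08,0],
  [0.324,0.772,-0.08,0],
  [0.324,0.772,-0.08,0],
  [0.324,0.772,-0.08,0],
  [0.324,0.772,-0.08,0],
  [0.324,0.772,-0.08,0],
])

```text
time: 1.43
tool_pos: [0.3816, 0.0792, 0.1487]
ee_rot: [3.141, -0.0, -0.147]
wrist_force: [1.1, -0.4, 0.7]
width: 0.094
finger_force: 0.0
```

arm_command([
  [0.068,0.158,-0.02,0],
  [0.068,0.158,-0.02,0],
  [0.068,0.158,-0.02,0],
  [0.068,0.158,-0.02,0],
  [0.068,0.158,-0.02,0],
])

```text
time: 1.85
tool_pos: [0.4151, 0.1554, 0.1385]
ee_rot: [3.14, 0.002, -0.147]
wrist_force: [0.1, 0.6, -0.2]
width: 0.0942
finger_force: 0.0
```

arm_command([
  [0.004,0.009,-0.06,0],
  [0.004,0.009,-0.12,0],
  [0.004,0.009,-0.18,0],
  [0.004,0.009,-0.22,0],
  [0.004,0.009,-0.237,0],
  [0.004,0.009,-0.237,0],
  [0.004,0.009,-0.237,0],
])

```text
time: 2.43
tool_pos: [0.4182, 0.1594, 0.0215]
ee_rot: [-3.141, -0.001, -0.15]
wrist_force: [0.1, -0.3, 0.9]
width: 0.0943
finger_force: 0.0
```

arm_command([
  [0,0,0,0],
  [0,0,0,0],
  [0,0,0,0],
  [0,0,0,0],
  [0,0,0,0],
  [0,0,0,0],
  [0,0,0,0],
  [0,0,0,0],
], claw=1)

```text
time: 3.1
tool_pos: [0.4178, 0.1604, 0.0208]
ee_rot: [3.142, -0.0, -0.148]
wrist_force: [0.2, -0.2, 0.9]
width: 0.0558
finger_force: 30.0
```

arm_command([
  [0,0,0.06,0],
  [0,0,0.12,0],
  [0.05,-0.06,0.12,0],
  [0.1,-0.11,0.12,0],
  [0.15,-0.17,0.12,0],
  [0.2,-0.225,0.12,0],
  [0.25,-0.28,0.12,0],
  [0.266,-0.298,0.12,0],
])

```text
time: 3.77
tool_pos: [0.553, 0.0073, 0.0796]
ee_rot: [3.139, -0.001, -0.152]
wrist_force: [0.2, -0.6, -1.9]
width: 0.0558
finger_force: 30.0
```

arm_command([
  [0,0,0,0],
  [0,0,0,0],
  [0,0,0,0],
  [0,0,0,0],
])

```text
time: 4.1
tool_pos: [0.5495, 0.0127, 0.0802]
ee_rot: [-3.141, 0.001, -0.147]
wrist_force: [-0.6, 0.4, -2.4]
width: 0.056
finger_force: 30.0
```

```bash
python3 - <<'E'
from h import *
a=shot('top','top1.png'); b=shot('scene','scene1.png'); print(robot.get_obs()['tool_pos'],robot.get_obs()['ee_rot'])
cv2.imwrite('pics/crop1.png',np.hstack([cv2.resize(a[110:250,190:320],(390,420),interpolation=2),cv2.resize(b[130:270,180:310],(390,420),interpolation=2)]))
E
```

```text
[0.54992551 0.01256333 0.08060508] [-3.14145812e+00  3.47048752e-04 -1.46454214e-01]
```

View pics/crop1.png

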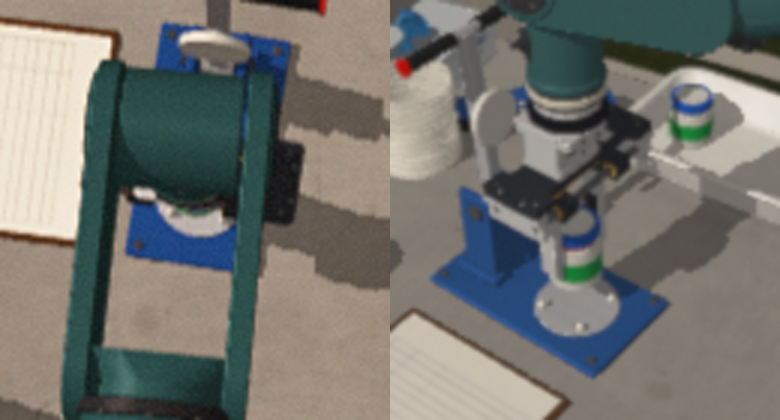

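The pot hangs upright over the disc and clears the lever pad, so I'll lower it gently.

arm_command([
  [0.002,-0.003,-0.02,0],
  [0.002,-0.003,-0.04,0],
  [0.002,-0.003,-0.06,0],
  [0.002,-0.003,-0.075,0],
  [0.002,-0.003,-0.085,0],
  [0.002,-0.003,-0.092,0],
  [0.002,-0.003,-0.094,0],
  [0.002,-0.003,-0.094,0],
])

```text
time: 4.87
tool_pos: [0.5518, 0.0098, 0.0334]
ee_rot: [3.142, -0.0, -0.148]
wrist_force: [0.4, -0.2, -2.3]
width: 0.0558
finger_force: 30.0
```

arm_command([
  [0,0,0,0],
  [0,0,0,0],
])

```text
time: 5.03
tool_pos: [0.5521, 0.0098, 0.034]
ee_rot: [3.142, -0.001, -0.148]
wrist_force: [0.2, 0.9, -2.4]
width: 0.0558
finger_force: 30.0
```

arm_command([
  [0,0.002,-0.003,0],
  [0,0.002,-0.003,0],
  [0,0.002,-0.004,0],
  [0,0.002,-0.004,0],
])

```text
time: 5.37
tool_pos: [0.5524, 0.0105, 0.0329]
ee_rot: [3.141, -0.002, -0.148]
wrist_force: [-0.9, -1.1, 4.4]
width: 0.0556
finger_force: 30.0
```

arm_command([
  [0,0,0,0],
  [0,0,0,0],
  [0,0,0,0],
  [0,0,0,0],
  [0,0,0,0],
  [0,0,0,0],
], claw=0)

```text
time: 5.87
tool_pos: [0.5515, 0.0109, 0.0313]
ee_rot: [-3.142, 0.001, -0.148]
wrist_force: [0.4, -0.1, 0.6]
width: 0.0916
finger_force: 0.0
```

arm_command([
  [0,0,0.06,0],
  [0,0,0.12,0],
  [0,0,0.18,0],
  [-0.04,0,0.25,0],
  [-0.12,0,0.32,0],
  [-0.2,0,0.4,0],
  [-0.2,0,0.48,0],
  [-0.2,0,0.5,0],
])

```text
time: 6.53
tool_pos: [0.4499, 0.011, 0.2848]
ee_rot: [-3.142, -0.003, -0.148]
wrist_force: [1.4, -0.4, 0.2]
width: 0.0944
finger_force: 0.0
```

```bash
python3 - <<'E'
from h import *
a=shot('top','top2.png'); b=shot('scene','scene2.png'); print(robot.get_obs()['tool_pos'],robot.get_obs()['ee_rot'],robot.get_obs()['joint_positions'])
cv2.imwrite('pics/crop2.png',np.hstack([cv2.resize(a[110:250,190:320],(390,420),interpolation=2),cv2.resize(b[130:270,180:310],(390,420),interpolation=2)]))
E
```

```text
[0.4530573  0.01071504 0.28864722] [-3.14099593 -0.0133315  -0.14815036] [-1.01555591e-01 -1.41099594e-01  1.43038271e+00 -2.57813922e-05
  1.83896472e+00  1.61738012e+00]
```

View pics/crop2.png

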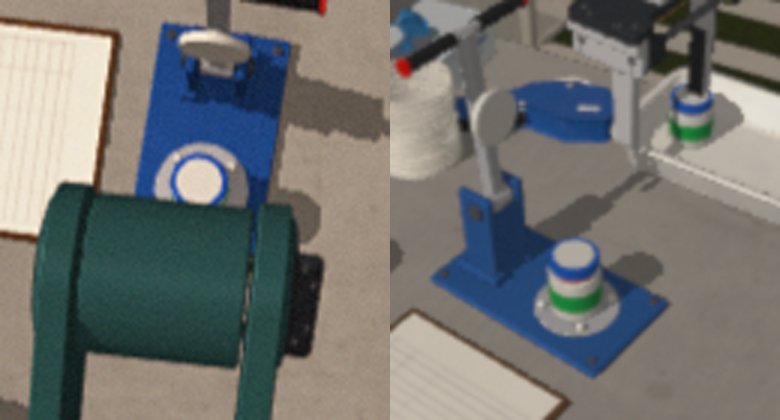

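The pot stands upright between the studs, let go. Next I turn the gripper 90° and move to the T-bar.

arm_command([
  [0,0,0.13,0.06],
  [0,0,0.13,0.75],
  [0,0,0.13,0.75],
  [0,0,0.13,0.75],
  [0,0,0.13,0.75],
  [0,0,0.13,0.75],
  [0,0,0.13,0.75],
  [0,0,0.13,0.75],
])

```text
time: 7.3
tool_pos: [0.4518, 0.0109, 0.3451]
ee_rot: [-3.14, 0.001, 0.858]
wrist_force: [1.0, -0.2, -0.8]
width: 0.0941
finger_force: 0.0
```

arm_command([
  [0.1,-0.03,0,0.32],
  [0.2,-0.06,0,0.32],
  [0.3,-0.09,0,0.32],
  [0.36,-0.11,0,0.32],
  [0.36,-0.11,0,0.32],
  [0.36,-0.11,0,0.32],
  [0.36,-0.11,0,0.32],
])

```text
time: 7.88
tool_pos: [0.633, -0.0448, 0.3423]
ee_rot: [-3.135, -0.001, 1.522]
wrist_force: [-0.0, 0.7, -0.7]
width: 0.0942
finger_force: 0.0
```

```bash
python3 - <<'E'
from h import *
o=robot.get_obs(); print(o['tool_pos'],o['ee_rot'],o['joint_positions'])
t=shot('top','top3.png')
b=cv2.inRange(cv2.cvtColor(t,cv2.COLOR_BGR2HSV),(100,120,40),(125,255,255))
cs,h=cv2.findContours(cv2.imread('pics/top2.png')[:,:,0],0,1) if 0 else (None,None)
t2=cv2.imread('pics/top2.png')[155:190,240:275]; w=cv2.inRange(cv2.cvtColor(t2,cv2.COLOR_BGR2HSV),(100,120,40),(125,255,255))
cs,h=cv2.findContours(w,cv2.RETR_CCOMP,cv2.CHAIN_APPROX_NONE)
for c,hh in zip(cs,h[0]):
    if hh[3]>=0 and len(c)>20: e=cv2.fitEllipse(c); u=np.array(e[0])+[240,155]; print(e,onplane('top',*u,.085))
E
```

```text
[ 0.63301181 -0.04479647  0.34225154] [-3.13544431e+00 -7.65197285e-04  1.52194232e+00] [-1.60002399e-01  3.10072074e-01  8.39032637e-01  8.62703224e-05
  1.99868323e+00 -1.11115189e-01]
```

arm_command([
  [0.03,-0.01,0,-0.048],
  [0.06,-0.021,0,-0.048],
  [0.076,-0.021,0,-0.048],
  [0.076,-0.021,0,-0.048],
  [0.076,-0.021,0,-0.048],
  [0.076,-0.021,0,-0.048],
])

```text
time: 8.43
tool_pos: [0.669, -0.0543, 0.3473]
ee_rot: [3.141, -0.0, 1.421]
wrist_force: [-0.7, 0.5, -0.1]
width: 0.0941
finger_force: 0.0
```

```bash
python3 - <<'E'
from h import *
o=robot.get_obs(); print(o['tool_pos'],o['ee_rot'],o['joint_positions'])
b=shot('scene','scene3.png')
cv2.imwrite('pics/crop3.png',cv2.resize(b[60:270,130:310],(540,600),interpolation=2)[:600])
E
```

```text
[ 0.66896415 -0.05425026  0.34725717] [ 3.14101481e+00 -1.17595060e-05  1.42138336e+00] [-1.65361682e-01  4.03241308e-01  7.06231351e-01  2.34152589e-05
  2.03154241e+00 -1.59382957e-02]
```

View pics/crop3.png

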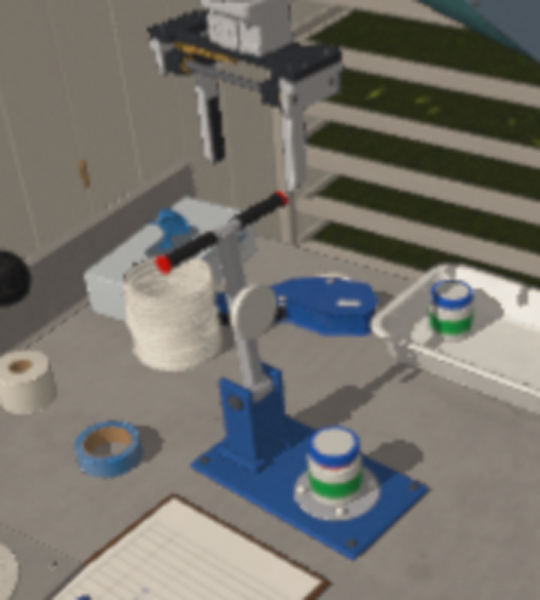

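The fingers straddle the right grip of the T-bar. I'll descend, then close on it.

arm_command([
  [0.004,-0.003,-0.04,0],
  [0.004,-0.003,-0.08,0],
  [0.004,-0.003,-0.11,0],
  [0.004,-0.003,-0.118,0],
  [0.004,-0.003,-0.118,0],
])

```text
time: 8.9
tool_pos: [0.6706, -0.0559, 0.2863]
ee_rot: [-3.139, -0.0, 1.422]
wrist_force: [0.2, 0.6, 0.1]
width: 0.0938
finger_force: 0.0
```

arm_command([
  [0,0,0,0],
  [0,0,0,0],
  [0,0,0,0],
  [0,0,0,0],
  [0,0,0,0],
  [0,0,0,0],
  [0,0,0,0],
  [0,0,0,0],
], claw=1)

```text
time: 9.57
tool_pos: [0.6717, -0.0562, 0.2876]
ee_rot: [3.142, -0.0, 1.421]
wrist_force: [0.2, 0.4, -0.1]
width: 0.0442
finger_force: 0.0
```

```bash
python3 - <<'E'
from h import *
o=robot.get_obs(); print(o['tool_pos'],o['ee_rot'],o['width'],o['finger_force'],o['wrist_force'])
a=np.linspace(np.radians(84.8),np.radians(180.5),25); r=.2; c,s=np.cos(-.149),np.sin(-.149)
X=r*(np.cos(a)-np.cos(a[0])); Z=r*(np.sin(a)-np.sin(a[0]))
for k in range(1,25,1): 
    k0=(k-1)//8*8; print(k,np.round(np.array([(X[k]-X[k0])*c,(X[k]-X[k0])*s,Z[k]-Z[k0]])/.5,3).tolist())
E
```

```text
[ 0.67173753 -0.05619517  0.28757719] [ 3.14150779e+00 -1.30278862e-05  1.42143377e+00] 0.04418209043229298 0.0 [ 0.1816785   0.438862   -0.09438015]
1 [-0.027, 0.004, 0.002]
2 [-0.055, 0.008, 0.001]
3 [-0.082, 0.012, -0.001]
4 [-0.11, 0.016, -0.005]
5 [-0.136, 0.02, -0.012]
6 [-0.163, 0.024, -0.02]
7 [-0.189, 0.028, -0.029]
8 [-0.214, 0.032, -0.041]
9 [-0.024, 0.004, -0.013]
10 [-0.047, 0.007, -0.028]
11 [-0.069, 0.01, -0.045]
12 [-0.09, 0.014, -0.063]
13 [-0.11, 0.016, -0.083]
14 [-0.128, 0.019, -0.104]
15 [-0.145, 0.022, -0.126]
16 [-0.16, 0.024, -0.149]
17 [-0.014, 0.002, -0.024]
18 [-0.025, 0.004, -0.049]
19 [-0.035, 0.005, -0.075]
20 [-0.044, 0.007, -0.102]
21 [-0.05, 0.008, -0.129]
22 [-0.055, 0.008, -0.156]
23 [-0.057, 0.009, -0.184]
24 [-0.058, 0.009, -0.212]
```

arm_command([
  [0,0,0,0],
  [0,0,0,0],
  [0,0,0,0],
  [0,0,0,0],
  [0,0,0,0],
  [0,0,0,0],
])

```text
time: 10.07
tool_pos: [0.6712, -0.0561, 0.2876]
ee_rot: [-3.14, 0.0, 1.422]
wrist_force: [-1.7, -0.4, -0.1]
width: 0.0152
finger_force: 30.0
```

Bar gripped (15 mm opening, 30 N on the pads). I'll swing it in three parts.

arm_command([
  [-0.027,0.004,0.002,0],
  [-0.055,0.008,0.001,0],
  [-0.082,0.012,-0.001,0],
  [-0.11,0.016,-0.005,0],
  [-0.136,0.02,-0.012,0],
  [-0.163,0.024,-0.02,0],
  [-0.189,0.028,-0.029,0],
  [-0.214,0.032,-0.041,0],
])

```text
time: 10.73
tool_pos: [0.5686, -0.0406, 0.2715]
ee_rot: [3.125, -0.0, 1.422]
wrist_force: [7.3, -1.2, 5.8]
width: 0.0152
finger_force: 30.0
```

arm_command([
  [-0.024,0.004,-0.013,0],
  [-0.047,0.007,-0.028,0],
  [-0.069,0.01,-0.045,0],
  [-0.09,0.014,-0.063,0],
  [-0.11,0.016,-0.083,0],
  [-0.128,0.019,-0.104,0],
  [-0.145,0.022,-0.126,0],
  [-0.16,0.024,-0.149,0],
])

```text
time: 11.4
tool_pos: [0.4884, -0.0287, 0.1966]
ee_rot: [3.128, -0.0, 1.422]
wrist_force: [4.3, -0.2, 7.2]
width: 0.0153
finger_force: 30.0
```

arm_command([
  [-0.014,0.002,-0.024,0],
  [-0.025,0.004,-0.049,0],
  [-0.035,0.005,-0.075,0],
  [-0.044,0.007,-0.102,0],
  [-0.05,0.008,-0.129,0],
  [-0.055,0.008,-0.156,0],
  [-0.057,0.009,-0.184,0],
  [-0.058,0.009,-0.204,0],
])

```text
time: 12.07
tool_pos: [0.4558, -0.0238, 0.0921]
ee_rot: [3.139, 0.001, 1.422]
wrist_force: [-5.1, 0.3, 11.2]
width: 0.0153
finger_force: 30.0
```

arm_command([
  [0,0,-0.002,0],
  [0,0,-0.004,0],
  [0,0,-0.006,0],
  [0,0,-0.006,0],
])

```text
time: 12.4
tool_pos: [0.4557, -0.0238, 0.0896]
ee_rot: [3.141, 0.0, 1.422]
wrist_force: [-4.5, 0.4, 8.6]
width: 0.0153
finger_force: 30.0
```

arm_command([
  [0,0,-0.003,0],
  [0,0,-0.006,0],
  [0,0,-0.009,0],
  [0,0,-0.009,0],
  [0,0,-0.009,0],
])

```text
time: 12.82
tool_pos: [0.4555, -0.0238, 0.085]
ee_rot: [3.141, 0.0, 1.422]
wrist_force: [-5.7, 0.1, 9.0]
width: 0.0151
finger_force: 30.0
```

```bash
python3 - <<'E'
from h import *
b=shot('scene','scene4.png')
cv2.imwrite('pics/crop4.png',cv2.resize(b[130:270,170:310],(600,600),interpolation=2))
E
```

```text
(no output)
```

View pics/crop4.png

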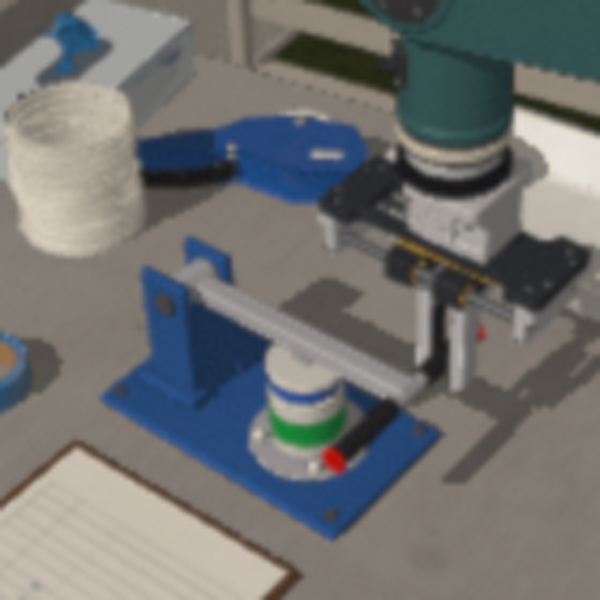

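The lever looks level, with the pad on the lid and the red cap near scene pixel (248,237). I'll check the bar height from that.

```bash
python3 - <<'E'
from h import *
i=cv2.imread('pics/scene4.png'); H=cv2.cvtColor(i,cv2.COLOR_BGR2HSV)
red=cv2.inRange(H,(0,130,70),(9,255,255))|cv2.inRange(H,(170,130,70),(180,255,255))
for c in cv2.findContours(red,0,1)[0]:
    m=c.mean(0)[0]
    if 170<m[0]<310 and 130<m[1]<270: print(len(c),m)
R=np.array([[np.cos(-.149),-np.sin(-.149)],[np.sin(-.149),np.cos(-.149)]])
for a in(170,175,177,180,182):
    x,z=.11+.2*np.cos(np.radians(a)),.105+.2*np.sin(np.radians(a))
    p=np.r_[np.array([.551,.011])+R@[x,.080],z]; q=np.r_[np.array([.551,.011])+R@[x,-.080],z];print(a,proj('scene',p),proj('scene',q))
E
```

```text
15 [247.66666667 236.73333333]
2 [282.  207.5]
170 [246.41632276 228.95611039] [279.73921837 198.80868936]
175 [247.20062674 233.73476398] [280.15532968 203.42167548]
177 [247.3916873  235.56369457] [280.20500732 205.19895018]
180 [247.54848874 238.21127635] [280.1564113  207.78471874]
182 [247.56754039 239.90934695] [280.04312202 209.4519818 ]
```

arm_command([
  [0,0,-0.004,0],
  [0,0,-0.008,0],
  [0,0,-0.012,0],
  [0,0,-0.012,0],
  [0,0,-0.012,0],
])

```text
time: 13.28
tool_pos: [0.4555, -0.0238, 0.081]
ee_rot: [3.141, 0.001, 1.422]
wrist_force: [-10.0, 0.5, 17.4]
width: 0.0153
finger_force: 30.0
```

```bash
python3 - <<'E'
from h import *
i=shot('scene','scene5.png'); H=cv2.cvtColor(i,cv2.COLOR_BGR2HSV)
red=cv2.inRange(H,(0,130,70),(9,255,255))|cv2.inRange(H,(170,130,70),(180,255,255))
for c in cv2.findContours(red,0,1)[0]:
    m=c.mean(0)[0]
    if 170<m[0]<310 and 130<m[1]<270: print(len(c),m)
E
```

```text
14 [247.5        237.57142857]
2 [282.  208.5]
```

arm_command([
  [-0.002,0,-0.004,0],
  [-0.004,0,-0.008,0],
  [-0.004,0,-0.008,0],
  [-0.004,0,-0.008,0],
])

```text
time: 13.67
tool_pos: [0.4557, -0.0238, 0.0805]
ee_rot: [3.135, 0.0, 1.422]
wrist_force: [-11.8, 2.0, 29.9]
width: 0.015
finger_force: 30.0
```

```bash
python3 - <<'E'
from h import *
i=shot('scene','scene6.png'); H=cv2.cvtColor(i,cv2.COLOR_BGR2HSV)
red=cv2.inRange(H,(0,130,70),(9,255,255))|cv2.inRange(H,(170,130,70),(180,255,255))
for c in cv2.findContours(red,0,1)[0]:
    m=c.mean(0)[0]
    if 170<m[0]<310 and 130<m[1]<270: print(len(c),m)
E
```

```text
14 [247.5        237.57142857]
2 [282.  208.5]
```

The force rises sharply (30 N) with no more movement, so the lever is at its stop. I'll ride it back up.

arm_command([
  [0.003,0,0.036,0],
  [0.006,-0.001,0.064,0],
  [0.011,-0.001,0.091,0],
  [0.017,-0.002,0.118,0],
  [0.027,-0.004,0.145,0],
  [0.037,-0.005,0.171,0],
  [0.048,-0.007,0.196,0],
  [0.062,-0.009,0.22,0],
])

```text
time: 14.38
tool_pos: [0.4809, -0.0276, 0.1832]
ee_rot: [-3.132, 0.0, 1.422]
wrist_force: [-10.8, 0.9, 4.2]
width: 0.0153
finger_force: 30.0
```

arm_command([
  [0.015,-0.002,0.023,0],
  [0.032,-0.005,0.045,0],
  [0.05,-0.008,0.066,0],
  [0.07,-0.01,0.086,0],
  [0.091,-0.014,0.104,0],
  [0.113,-0.017,0.121,0],
  [0.136,-0.02,0.136,0],
  [0.16,-0.024,0.149,0],
])

```text
time: 15.05
tool_pos: [0.5624, -0.0399, 0.2629]
ee_rot: [-3.141, 0.001, 1.422]
wrist_force: [-8.8, 1.3, 13.9]
width: 0.0145
finger_force: 30.0
```

arm_command([
  [0.025,-0.004,0.014,0],
  [0.051,-0.008,0.025,0],
  [0.078,-0.012,0.035,0],
  [0.104,-0.016,0.043,0],
  [0.132,-0.02,0.048,0],
  [0.159,-0.024,0.051,0],
  [0.187,-0.028,0.053,0],
  [0.204,-0.03,0.052,0],
])

```text
time: 15.72
tool_pos: [0.6676, -0.0558, 0.2845]
ee_rot: [3.14, 0.001, 1.421]
wrist_force: [-0.1, -0.9, 0.4]
width: 0.0152
finger_force: 30.0
```

arm_command([
  [0,0,0,0],
  [0,0,0,0],
])

```text
time: 15.88
tool_pos: [0.6683, -0.0559, 0.2842]
ee_rot: [3.137, 0.001, 1.421]
wrist_force: [3.1, -2.7, 1.8]
width: 0.0153
finger_force: 30.0
```

arm_command([
  [0,0,0,0],
  [0,0,0,0],
  [0,0,0,0],
  [0,0,0,0],
  [0,0,0,0],
  [0,0,0,0],
  [0,0,0,0],
  [0,0,0,0],
], claw=0)

```text
time: 16.55
tool_pos: [0.6665, -0.055, 0.2834]
ee_rot: [-3.141, -0.0, 1.422]
wrist_force: [-0.9, -0.6, 0.4]
width: 0.0653
finger_force: 0.0
```

arm_command([
  [0,0,0.04,0],
  [0,0,0.08,0],
  [0,0,0.12,0],
  [0,0,0.14,0],
  [-0.08,0,0.14,0],
  [-0.16,0,0.14,0],
  [-0.24,0,0.14,0],
  [-0.32,0,0.14,0],
])

```text
time: 17.22
tool_pos: [0.5052, -0.0551, 0.3529]
ee_rot: [-3.141, -0.0, 1.422]
wrist_force: [-0.1, -1.0, 1.1]
width: 0.094
finger_force: 0.0
```

arm_command([
  [-0.08,0.05,0,-0.75],
  [-0.13,0.1,0,-0.75],
  [-0.13,0.13,0,-0.75],
  [-0.13,0.13,0,-0.75],
  [-0.13,0.13,0,-0.75],
  [-0.13,0.13,0,-0.75],
  [-0.13,0.13,0,-0.75],
  [-0.13,0.13,0,-0.75],
])

```text
time: 17.88
tool_pos: [0.4415, 0.01, 0.3538]
ee_rot: [3.141, -0.0, 0.416]
wrist_force: [-0.0, -0.0, 0.0]
width: 0.0939
finger_force: 0.0
```

```bash
python3 - <<'E'
from h import *
a=shot('top','top7.png'); b=shot('scene','scene7.png'); o=robot.get_obs(); print(o['tool_pos'],o['ee_rot'])
cv2.imwrite('pics/crop7.png',np.hstack([cv2.resize(a[90:230,190:320],(390,420),interpolation=2),cv2.resize(b[120:260,170:300],(390,420),interpolation=2)]))
for n,i in(('top',a),('scene',b)):
    H=cv2.cvtColor(i,cv2.COLOR_BGR2HSV)
    red=cv2.inRange(H,(0,130,70),(9,255,255))|cv2.inRange(H,(170,130,70),(180,255,255))
    for c in cv2.findContours(red,0,1)[0]:
        m=c.mean(0)[0]
        if 170<m[0]<310 and 80<m[1]<270: print(n,len(c),m)
E
```

```text
[0.44154404 0.00992256 0.35375042] [ 3.14141022e+00 -2.16964326e-04  4.21937932e-01]
top 15 [297.2        110.26666667]
top 16 [227.4375  99.5   ]
scene 14 [184.         152.14285714]
scene 8 [223.75 128.5 ]
```

View pics/crop7.png

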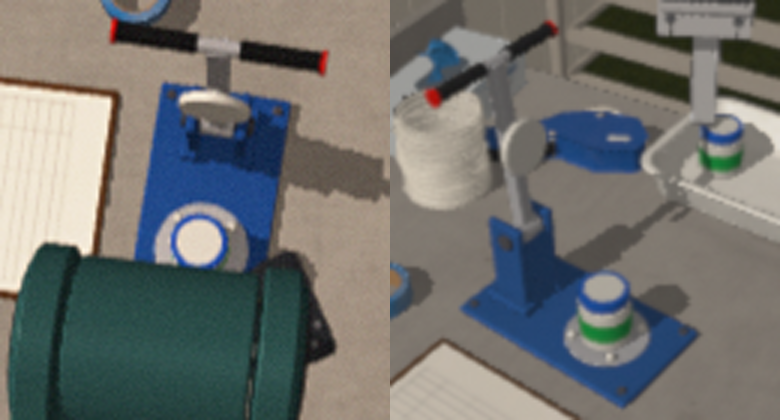

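The lever is at rest (cap pixels match the start exactly) and the lid is home with no red neck showing. I'll measure the pot in the nest, then the tray and the finished pot.

```bash
python3 - <<'E'
from h import *
t=cv2.imread('pics/top7.png'); 
def blue(i): return cv2.inRange(cv2.cvtColor(i,cv2.COLOR_BGR2HSV),(100,120,40),(125,255,255))
def whites(n,i,box,z):
    x0,y0,x1,y1=box; g=i[y0:y1,x0:x1]; w=cv2.inRange(cv2.cvtColor(g,cv2.COLOR_BGR2HSV),(0,0,130),(180,60,255))
    c=max(cv2.findContours(w,0,1)[0],key=cv2.contourArea); e=cv2.fitEllipse(c); u=np.array(e[0])+[x0,y0]; print(n,u,e[1],onplane(n,*u,z).round(4))
def ring(n,i,box,z):
    x0,y0,x1,y1=box; cs,h=cv2.findContours(blue(i[y0:y1,x0:x1]),cv2.RETR_CCOMP,cv2.CHAIN_APPROX_NONE)
    for c,hh in zip(cs,h[0]):
        if len(c)>18: 
            (u,v),r=cv2.minEnclosingCircle(c); print(n,len(c),hh[3]>=0,(u+x0,v+y0),r,onplane(n,u+x0,v+y0,z).round(4))
ring('top',t,(243,158,270,184),.08)
ring('top',cv2.imread('pics/top0.png'),(360,148,390,178),.068)
s=cv2.imread('pics/scene7.png'); ring('scene',s,(228,205,254,229),.08); whites('scene',s,(230,208,252,224),.08)
t0=cv2.imread('pics/top0.png'); w=cv2.inRange(cv2.cvtColor(t0,cv2.COLOR_BGR2HSV),(0,0,165),(180,60,255))
c=max([c for c in cv2.findContours(w,0,1)[0] if 350<c[:,0,0].mean()<385 and cv2.contourArea(c)>3000],key=cv2.contourArea)
h=cv2.convexHull(c).astype(float)[:,0]; P=np.array([onplane('top',*p,.05)[:2] for p in h]).astype(np.float32); print(cv2.minAreaRect(P))
E
```

```text
top 96 False (255.8636360168457, 170.54545497894287) 9.484428405761719 [0.5509 0.0097 0.08  ]
top 21 False (246.5, 161.0) 4.609872341156006 [0.5773 0.036  0.08  ]
top 88 False (376.21875, 161.34375) 9.51211929321289 [ 0.5803 -0.3276  0.068 ]
scene 80 False (236.4047622680664, 217.5) 12.684343338012695 [0.5601 0.0252 0.08  ]
scene [240.95628262 215.40481472] (8.855123519897461, 12.3267240524292) [0.5526 0.0103 0.08  ]
((0.5097599029541016, -0.3109802305698395), (0.20017272233963013, 0.28177377581596375), 85.3858413696289)
```

arm_command([
  [0,0,-0.43,-0.273],
  [0,0,-0.43,-0.273],
  [0,0,-0.43,-0.273],
  [0,0,-0.43,-0.273],
  [0,0,-0.43,-0.273],
  [0,0,-0.43,-0.273],
  [0,0,-0.43,-0.273],
  [0,0,-0.43,-0.273],
])

```text
time: 18.65
tool_pos: [0.443, 0.0097, 0.1407]
ee_rot: [-3.142, -0.003, -0.147]
wrist_force: [0.4, -0.4, -0.1]
width: 0.094
finger_force: 0.0
```

arm_command([
  [0.06,0,-0.01,0],
  [0.12,0,-0.02,0],
  [0.18,0,-0.02,0],
  [0.216,0,-0.02,0],
  [0.216,0,-0.02,0],
  [0.216,0,-0.02,0],
])

```text
time: 19.15
tool_pos: [0.5524, 0.0096, 0.1322]
ee_rot: [-3.141, -0.006, -0.149]
wrist_force: [0.0, -0.6, -0.0]
width: 0.0941
finger_force: 0.0
```

Descend to TCP z ≈ 0.033, grip, and lift.

arm_command([
  [-0.002,0.001,-0.05,0],
  [-0.002,0.001,-0.1,0],
  [-0.002,0.001,-0.15,0],
  [-0.002,0.001,-0.18,0],
  [-0.002,0.001,-0.197,0],
  [-0.002,0.001,-0.197,0],
  [-0.002,0.001,-0.197,0],
])

```text
time: 19.73
tool_pos: [0.5493, 0.0103, 0.0318]
ee_rot: [-3.142, -0.002, -0.15]
wrist_force: [0.1, -0.1, 0.6]
width: 0.0938
finger_force: 0.0
```

arm_command([
  [0,0,0,0],
  [0,0,0,0],
  [0,0,0,0],
  [0,0,0,0],
  [0,0,0,0],
  [0,0,0,0],
  [0,0,0,0],
  [0,0,0,0],
], claw=1)

```text
time: 20.4
tool_pos: [0.5488, 0.0105, 0.0303]
ee_rot: [-3.141, -0.0, -0.15]
wrist_force: [-1.2, -0.4, 0.9]
width: 0.0559
finger_force: 30.0
```

arm_command([
  [0,0,0.03,0],
  [0,0,0.06,0],
  [0,0,0.1,0],
  [0,0,0.14,0],
  [0,0,0.18,0],
  [-0.01,0,0.2,0],
  [-0.03,0,0.2,0],
  [-0.05,0,0.2,0],
])

```text
time: 21.07
tool_pos: [0.5225, 0.0103, 0.1294]
ee_rot: [3.141, 0.001, -0.15]
wrist_force: [0.1, 0.0, -2.4]
width: 0.0558
finger_force: 30.0
```

arm_command([
  [-0.01,-0.04,0,0],
  [-0.03,-0.12,0,0.02],
  [-0.05,-0.2,0,0.033],
  [-0.07,-0.28,0,0.033],
  [-0.09,-0.36,0,0.033],
  [-0.11,-0.44,0,0.033],
  [-0.125,-0.52,0,0.033],
  [-0.14,-0.58,0,0.033],
])

```text
time: 21.73
tool_pos: [0.4507, -0.2813, 0.1277]
ee_rot: [-3.14, 0.004, -0.083]
wrist_force: [0.5, 0.2, -2.1]
width: 0.0559
finger_force: 30.0
```

arm_command([
  [0,-0.03,0,0],
  [0,-0.052,0,0],
  [0,-0.052,0,0],
  [0,-0.052,0,0],
  [0,-0.052,0,0],
])

```text
time: 22.15
tool_pos: [0.4539, -0.3038, 0.1295]
ee_rot: [-3.14, 0.001, -0.079]
wrist_force: [-0.7, -0.3, -2.5]
width: 0.0558
finger_force: 30.0
```

arm_command([
  [0,0,-0.04,0],
  [0,0,-0.08,0],
  [0,0,-0.12,0],
  [0,0,-0.16,0],
  [0,0,-0.19,0],
  [0,0,-0.205,0],
  [0,0,-0.21,0],
  [0,0,-0.21,0],
])

```text
time: 22.82
tool_pos: [0.4539, -0.3046, 0.0249]
ee_rot: [-3.141, 0.001, -0.08]
wrist_force: [0.1, 1.3, -2.1]
width: 0.0561
finger_force: 30.0
```

arm_command([
  [0,0,-0.003,0],
  [0,0,-0.006,0],
  [0,0,-0.009,0],
  [0,0,-0.01,0],
  [0,0,-0.01,0],
])

```text
time: 23.23
tool_pos: [0.4539, -0.3059, 0.0205]
ee_rot: [3.141, -0.001, -0.081]
wrist_force: [-0.6, -1.1, -1.3]
width: 0.0558
finger_force: 30.0
```

arm_command([
  [0,0,-0.001,0],
  [0,0,-0.001,0],
  [0,0,-0.001,0],
  [0,0,-0.001,0],
  [0,0,-0.001,0],
  [0,0,-0.001,0],
], claw=0)

```text
time: 23.73
tool_pos: [0.4538, -0.3058, 0.0197]
ee_rot: [3.141, -0.0, -0.081]
wrist_force: [-0.4, 0.5, -0.5]
width: 0.0914
finger_force: 0.0
```

arm_command([
  [0,0,0.05,0],
  [0,0,0.11,0],
  [0,0,0.18,0],
  [0,0,0.25,0],
  [-0.05,0,0.32,0],
  [-0.12,0,0.36,0],
  [-0.2,0,0.36,0],
  [-0.28,0,0.36,0],
])

```text
time: 24.4
tool_pos: [0.3132, -0.3063, 0.202]
ee_rot: [3.138, -0.003, -0.08]
wrist_force: [-0.9, -0.9, -0.8]
width: 0.0938
finger_force: 0.0
```

arm_command([
  [0,0.05,0,0],
  [0,0.1,0,0],
  [0,0.1,0,0],
  [0,0.1,0,0],
])

```text
time: 24.73
tool_pos: [0.3136, -0.2554, 0.2001]
ee_rot: [3.14, -0.001, -0.08]
wrist_force: [0.7, -0.1, 0.4]
width: 0.0938
finger_force: 0.0
```

```bash
python3 - <<'E'
from h import *
a=shot('top','top9.png'); b=shot('scene','scene9.png')
cv2.imwrite('pics/crop9.png',np.hstack([cv2.resize(a[90:250,290:420],(390,480),interpolation=2),cv2.resize(b[110:240,210:350],(410,480),interpolation=2)]))
x0,y0,x1,y1=340,150,400,230
m=cv2.inRange(cv2.cvtColor(a[y0:y1,x0:x1],cv2.COLOR_BGR2HSV),(100,120,40),(125,255,255))
for c in cv2.findContours(m,0,1)[0]:
    if len(c)>8: (u,v),r=cv2.minEnclosingCircle(c); print(r,onplane('top',u+x0,v+y0,.07).round(4))
E
```

```text
9.461369514465332 [ 0.4563 -0.3057  0.07  ]
9.51211929321289 [ 0.5801 -0.3271  0.07  ]
```

View pics/crop9.png

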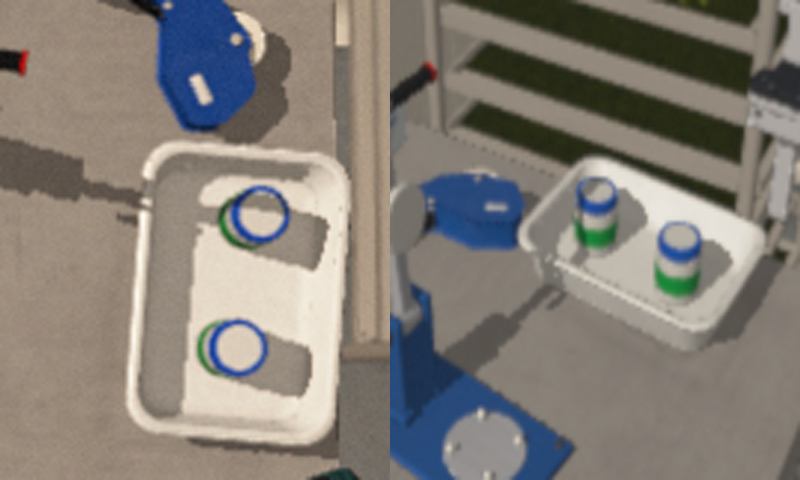

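Both pots stand upright in the tray. The sealed one is at about (0.456, -0.306), and the finished pot and the tray haven't moved. I'm handing the job in.

```bash
python3 -c "
from bench import robot
print(robot.close_job())"
```

```text
the job is handed in; nothing more can be done
None
```

I pressed the pot's lid home and stood it upright in the tray, with the lever back at rest and the tray and finished pot unmoved; the job is handed in (about 25 s on the robot's clock), but no verdict came back.

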